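Lever open the collage press

ROBOT

A 6-joint arm with a two-finger parallel gripper is mounted at the origin on the work surface. World frame = base frame: x ahead of the robot, y to its left, z up, the work surface at z = 0. Lengths are in mm, angles in rad, forces in N, time in s.
With the tool pointing down it reaches from about 275 to 975 mm from the base axis. Payload 8.4 kg.
Tool frame: the origin (TCP) lies on the centre line of the jaws, within the pads' length; the fingertips stand 22 mm ahead of it and the grasp point (between the pads) lies 3 mm ahead of it; z points along the fingers, y is the line along which they close (so a half turn about z gives the same grasp; the last joint's range is limited). The gripper opens to 92 mm and grips with 3 to 60 N. Pads are 20 mm wide; open, the fingers measure 128 mm over their backs; the gripper's body (75 mm by 189 mm) begins 69 mm behind the grasp point.
Start: joints at [-1.126, 0.353, 1.633, -0, 1.155, -0.002], TCP at [270.05, -563.65, 236.583] pointing down, gripper open.
Joint ranges: [-2.63, 2.63], [-0.92, 2.1], [0.06, 2.66], [-1.3, 4.44], [0, 2.69], [-3.02, 3.02]. Speed limits (rad/s): [2.22, 2.22, 2.79, 3.14, 3.14, 3.14].

INTERFACE

Orientations are given as a unit quaternion [w, x, y, z].
In Python, from workcell import manip, imaging gives the robot as it stands.
- The arm moves only by the tool step_arm, never from a script. Its argument "plan" is a list of rows, each a list of 6 numbers: the shift along the world's x, y, z in mm, then the turn, a rotation vector about the world's x, y, z in rad. In form: [[x, y, z, rx, ry, rz], ...]. A call has 1 to 8 rows; each row shifts and turns the commanded pose from where the row before left it; what a row does not reach is not made up. A row lasts 1/10 s, in which the tool goes at most 50 mm and 8.59 degrees, less where a joint would pass 70% of its speed; a pose out of reach is approached as far as the arm can. A call with a gripper value outside its range is refused whole. "claw" is the opening, from 0 (shut) to 1 (fully open), set as the call begins (left out, the last holds). The fingers move at their own pace and stop on an object; "newtons" is the grip in N (left out, the last holds). Time passes only in rows, so rows that do not move let the fingers close. It gives the time, the measured TCP pose, the force, the opening and the grip force at its end, in the units of the state.
- manip.read_state(): the state, without advancing time (a new reading comes with each control period).
- imaging.read_camera(name): name is "scene" or "top" or "wrist"; returns the picture (480x640x3 uint8, blue, green, red); there is no depth.
- imaging.camera_info(name): a dict with "fx", "fy", "cx", "cy" (pixels), "R" (3x3) and "t" (3): a world point X has camera coordinates R X + t. Camera axes: x right, y down, z forward; pixel columns grow to the right and rows downward; lengths in mm; the calibration is good to about 2 mm. A picture is of the moment at which its call begins: read the wrist's pose just before it. camera_info takes no time and is no camera call; for the wrist camera it gives the pose at the moment of the call.
- manip.job_done(): hands the job in; it is judged then, once.
The state is a dict: "time_s": time; "joint_pos": joint angles; "qvel": joint speeds; "tau": joint torques, N m; "tool_pos": TCP position; "ee_rot": TCP orientation; "ft_force": force on the tool from outside, world axes, zero at the start; "torque": the same for the moment, N m; "opening": finger opening in mm; "grip_force": force on a finger pad.
Only numpy, scipy, OpenCV 4.12 (cv2) and the standard library are available. Lean on these libraries where they do the work, as an engineer would, in place of code of your own. Each camera call takes 0.05 s, during which the arm holds its last target. There are 200 camera calls.

TASK

The press on the craft table has a heavy steel plate that is raised by a lever. With your fingertips slide the roll of tape along the table, without lifting or tipping it, until it is clear of the lever's long end; then press that end (the square paddle) all the way down so that the plate comes up, and finish while still holding it down. Let only the lever raise the plate (do not touch the plate or its knob), and leave all the other things where they are.

Things in the scene. Friction and masses are not known exactly. Their poses are not given: they have to be found in the camera images.
- press: Fixed collage press: wooden bed 160 x 230 mm (x, y), 34 mm high. Origin on the table right under the lever's pivot, which is 43 mm up between two 58 mm high cheeks. x points from there to the bed (middle at x = 193 mm), z up. The lever lies along x at y = 0: the short end lifts the plate's front edge (x = 88 mm); the long end points to -x, its paddle ending at x = -243 mm.
- paddle (a point): Square steel paddle 50 x 50 x 10 mm at the lever's long end, 220 mm from the pivot. Origin at its centre; x along the lever to the pivot, z out of its top. At rest its top is 74 mm above the table (underside 64), tilted 7 degrees, outer end higher; fully down the top is at 22 mm, tilted 7 degrees the other way. Needs a steady 4 to 8 N push, more once on its stop; springs back when let go.
- lever: The steel lever, a bar 300 x 22 x 10 mm with the paddle at its long end. Origin on the pivot pin, x along the bar towards the plate. It swings 0.236 rad from rest to its stop at the bottom.
- plate: The heavy grey steel plate (about 3 kg) 175 x 210 x 12 mm with a small wooden knob, 34 mm high, on top. Origin at the middle of its front edge, on its underside; x points from its front edge to the hinge. Lies level at rest; tilted up about 0.142 rad when the lever is fully down. Not to be touched by the robot.
- tape_roll: A roll of tape lying flat on the table: ring of 110 mm outer and 76 mm inner diameter, 48 mm high, about 180 g. Origin at the centre of its underside. At the start its edge lies under the outer end of the paddle, with its centre some 25 to 45 mm beyond that end, so that the paddle cannot go down.
- paint_jar: Bystander: lidded jar, 60 mm across, 75 mm high; origin under its centre.
- glue_stick: Bystander: upright glue stick, 30 mm across, 90 mm high; origin under its centre.
- marker: Bystander: lying marker pen, 130 x 14 x 14 mm along its x axis; origin under its middle.
- eraser: Bystander: eraser 50 x 24 x 14 mm; origin under its middle.
- water_cup: Bystander: white cup, 72 mm across, 90 mm high; origin under its centre.
- brush: Bystander: paint brush lying along its x axis, about 200 mm long.
- scissors: Bystander: scissors lying flat along their x axis, about 170 mm long, 10 mm high.

How it is judged:
By the outcome, as a careful person would: the job done as asked, in the order asked, and still so for the second after the job is handed in, while the arm keeps its last pose, push and grip.
It also fails if it takes over 38 s, if anything falls off the work surface, if the arm or the gripper's body presses on something with over 40 N, if the wrist force passes 120 N, or if a joint passes its speed limit or range.

## Working session

There is one attempt and no reset: what is moved stays moved. The work goes in short steps, Python scripts to look and compute and a tool call to move; the robot and the scene stay as the last step left them, time stands still between calls to the robot, and variables do not carry over. Pictures are saved under pics/ and viewed, at most 10 in all, crops included, and the job is handed in when it is done.

Besides the shell and the picture viewer there is one more tool, called in YAML: its name, and indented under it one key for each argument. step_arm: Moves the arm, as the interface text tells. Its arguments: {"type":"object","properties":{"plan":{"type":"array"},"claw":{"type":"number"},"newtons":{"type":"number"}},"required":["plan"]}

```bash
mkdir -p pics; python3 - <<'E'
from workcell import manip, imaging
import cv2
for n in ("top","scene"):
    cv2.imwrite(f"pics/{n}0.png",imaging.read_camera(n))
    c=imaging.camera_info(n); print(n,c)
s=manip.read_state(); print(s)
E
```

```text
top {'fx': 536.0281553973756, 'fy': 536.0281553973756, 'cx': 319.2714623547644, 'cy': 237.06320637897085, 'R': array([[ 0.02476013, -0.9996744 , -0.00616614],
       [-0.98258679, -0.0231998 , -0.18435013],
       [ 0.18414705,  0.0106233 , -0.98284129]]), 't': array([ -91.02474527,  586.65222068, 1252.21611124])}
scene {'fx': 472.2762966366673, 'fy': 472.2762966366673, 'cx': 325.6218881291173, 'cy': 243.34398016978773, 'R': array([[-0.64081833,  0.76753376,  0.01561401],
       [ 0.42345629,  0.37036472, -0.8267495 ],
       [-0.64034103, -0.52318439, -0.5623535 ]]), 't': array([ 443.72119599, -157.87465941, 1404.47298809])}
{'time_s': 0.1, 'joint_pos': array([-1.12637511e+00,  3.53588114e-01,  1.63406060e+00,  2.77698453e-05,
        1.15521147e+00, -2.41789016e-03]), 'qvel': array([-0.00060601, -0.00237618, -0.00147146, -0.00018625,  0.00138535,
       -0.00082857]), 'tau': array([-8.67437921e-04, -5.94906020e+01, -3.34931803e+01,  6.98077935e-02,
        1.83553254e-02, -5.89370779e-05]), 'tool_pos': array([ 269.88783175, -563.2526861 ,  235.93263406]), 'ee_rot': array([-6.21135070e-04,  9.75146545e-01,  2.21559954e-01, -1.26535231e-04]), 'ft_force': array([0.11400267, 0.42121663, 0.243206  ]), 'torque': array([ 0.02840469,  0.04954128, -0.04668421]), 'grip_force': 0.0, 'opening': 91.67571621122511}
```

View pics/top0.png

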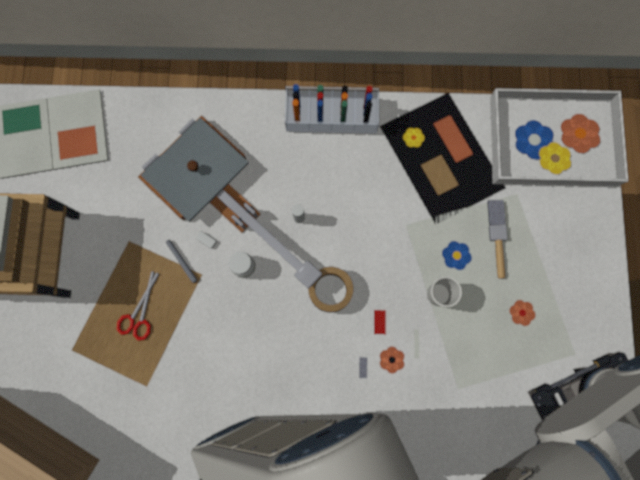

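View pics/scene0.png

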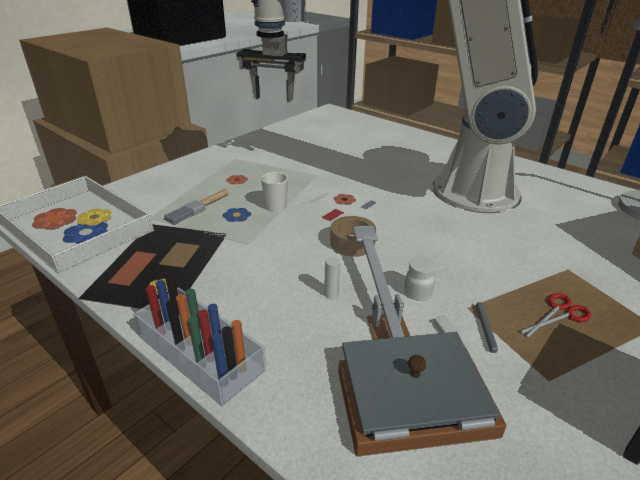

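The top view shows the tape ring at about (331,289), the paddle at (308,273) overlapping it, and the lever running up-left to the press. The cup is at (445,292), the glue stick at (299,214), the jar at (243,264) and a red eraser-like thing at (380,322).

```bash
cat > h.py <<'E'
from workcell import manip, imaging
import cv2, numpy as np
def ray(c,p,z):
    c=imaging.camera_info(c) if isinstance(c,str) else c
    R=np.array(c["R"]);t=np.array(c["t"]);o=-R.T@t
    d=R.T@np.array([(p[0]-c["cx"])/c["fx"],(p[1]-c["cy"])/c["fy"],1])
    return (o+d*(z-o[2])/d[2])
E
python3 - <<'E'
from h import *
im=cv2.imread("pics/top0.png")
hsv=cv2.cvtColor(im,cv2.COLOR_BGR2HSV)
m=cv2.inRange(hsv,(8,60,60),(28,255,255)); m[:245]=0;m[330:]=0;m[:,:290]=0;m[:,370:]=0
cs,_=cv2.findContours(m,cv2.RETR_EXTERNAL,cv2.CHAIN_APPROX_NONE)
k=max(cs,key=cv2.contourArea); h=cv2.convexHull(k)
e=cv2.minEnclosingCircle(h);print(e,cv2.boundingRect(k))
print("tape",ray("top",e[0],40).round())
for n,p,z in [("paddle",(308,273),74),("leverfront",(222,193),34),("cup",(445,292),90),("cupb",(440,300),0),("red",(380,322),14),("flower",(392,359),0),("grey",(363,367),7),("white",(417,345),7),("glue",(298,211),90),("jar",(243,264),75),("pivot",(237,212),50)]:
    print(n,ray("top",p,z).round())
c=im[160:400,220:480]; cv2.imwrite("pics/crop.png",cv2.resize(c,None,fx=3,fy=2.5*1,interpolation=2)[:600])
E
```

```text
((330.583740234375, 289.0580139160156), 22.382080078125) (309, 267, 44, 45)
tape [ 464. -107.   40.]
paddle [498. -52.  74.]
leverfront [700. 171.  34.]
cup [ 459. -372.   90.]
cupb [ 447. -380.    0.]
red [ 389. -230.   14.]
flower [ 301. -261.    0.]
grey [ 281. -190.    7.]
white [ 336. -321.    7.]
glue [644. -25.  90.]
jar [515. 103.  75.]
pivot [648. 128.  50.]
```

View pics/crop.png

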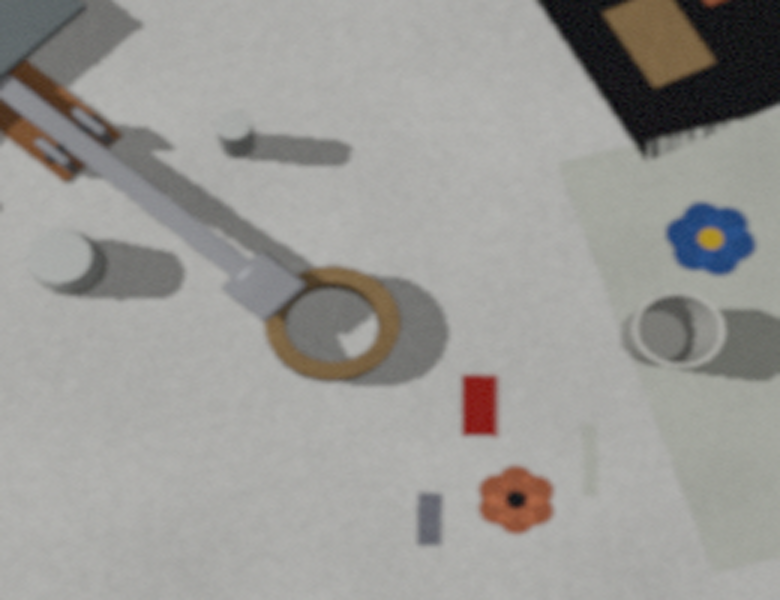

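The paddle is centred near (492,-52). The tape, at (464,-107), lies 35 mm beyond the paddle's end. I'll put the closed fingers inside the ring and drag it in -x, where the table is free.

step_arm:
  plan:
    - [16,38,0,0,0,0]
    - [16,38,0,0,0,0]
    - [16,38,0,0,0,0]
    - [16,38,0,0,0,0]
    - [16,38,0,0,0,0]
    - [16,38,0,0,0,0]
    - [16,38,0,0,0,0]
    - [16,38,0,0,0,0]
  claw: 0
  newtons: 20

```text
time_s: 0.9
tool_pos: [398.2, -258.0, 236.5]
ee_rot: [-0.0, 0.975, 0.221, -0.0]
ft_force: [0.7, 0.4, 0.5]
opening: 30.2
grip_force: 0.0
```

step_arm:
  plan:
    - [15,37,0,0,0,0]
    - [15,37,0,0,0,0]
    - [15,37,0,0,0,0]
    - [13,35,0,0,0,0]
    - [0,0,0,0,0,0]
    - [0,0,0,0,0,0]

```text
time_s: 1.5
tool_pos: [456.0, -113.1, 236.4]
ee_rot: [0.0, 0.975, 0.223, -0.0]
ft_force: [-0.2, -0.6, 0.8]
opening: 0.4
grip_force: 0.0
```

```bash
python3 - <<'E'
from h import *
c=imaging.camera_info("wrist"); im=imaging.read_camera("wrist"); cv2.imwrite("pics/w1.png",im)
import json; json.dump({k:np.array(v).tolist() for k,v in c.items()},open("w1.json","w"))
s=manip.read_state(); print(s["time_s"],s["tool_pos"],s["opening"])
top="top"
for n,p,z in [("pivot",(244,214.8),58),("paddle",(308.3,274.4),74)]: print(n,ray("top",p,z).round())
E
```

```text
1.55 [ 455.73121091 -113.84871711  236.39130625] 0.5856246222121193
pivot [639. 109.  58.]
paddle [494. -53.  74.]
```

View pics/w1.png

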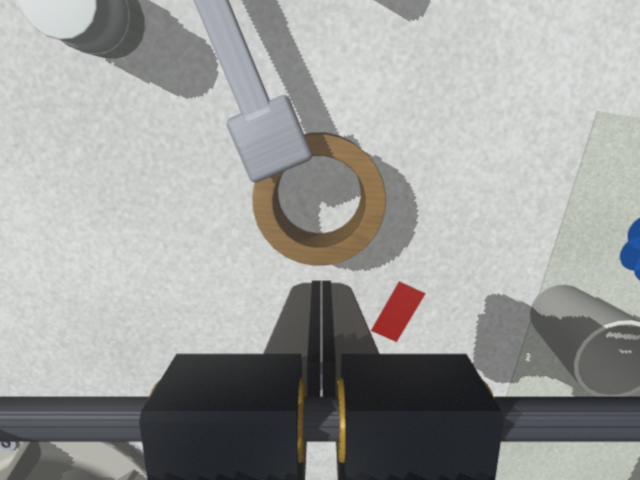

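The wrist view shows the tape's top ring centred at (319,199) and the paddle centred at (268,139).

```bash
python3 - <<'E'
from h import *
import json
c=json.load(open("w1.json"))
for n,p,z in [("tape",(319,199),48),("tapeL",(252,199),48),("tapeR",(386,199),48),("paddle",(268,139),74),("endmid",(282,165),76)]: print(n,ray(c,p,z).round())
E
```

```text
tape [ 468. -106.   48.]
tapeL [444. -57.  48.]
tapeR [ 491. -155.   48.]
paddle [496. -52.  74.]
endmid [483. -68.  76.]
```

step_arm:
  plan:
    - [5,1,-35,0,0,0]
    - [0,0,-35,0,0,0]
    - [0,0,-35,0,0,0]
    - [0,0,-35,0,0,0]
    - [0,0,-20,0,0,0]
    - [0,0,0,0,0,0]

```text
time_s: 2.15
tool_pos: [458.6, -113.5, 74.2]
ee_rot: [-0.001, 0.975, 0.221, -0.002]
ft_force: [0.3, 0.5, 0.4]
opening: 0.6
grip_force: 0.0
```

step_arm:
  plan:
    - [0,0,-10,0,0,0]
    - [0,0,-10,0,0,0]
    - [0,0,-10,0,0,0]
    - [0,0,-10,0,0,0]
    - [0,0,0,0,0,0]

```text
time_s: 2.65
tool_pos: [460.3, -112.5, 35.5]
ee_rot: [-0.0, 0.975, 0.222, -0.001]
ft_force: [0.1, -0.6, 0.3]
opening: 0.8
grip_force: 0.0
```

step_arm:
  plan:
    - [-4,0,0,0,0,0]
    - [-4,0,0,0,0,0]
    - [-4,0,0,0,0,0]
    - [-5,0,0,0,0,0]
    - [-6,0,0,0,0,0]
    - [-6,0,0,0,0,0]
    - [-6,0,0,0,0,0]
    - [-6,0,0,0,0,0]

```text
time_s: 3.45
tool_pos: [419.8, -112.7, 36.7]
ee_rot: [0.0, 0.975, 0.221, 0.0]
ft_force: [2.0, 1.2, 1.0]
opening: 0.5
grip_force: 0.7
```

step_arm:
  plan:
    - [-8,0,0,0,0,0]
    - [-8,0,0,0,0,0]
    - [-8,0,0,0,0,0]
    - [-8,0,0,0,0,0]
    - [-8,0,0,0,0,0]
    - [-8,0,0,0,0,0]
    - [-8,0,0,0,0,0]
    - [-8,0,0,0,0,0]

```text
time_s: 4.25
tool_pos: [355.4, -112.6, 36.6]
ee_rot: [0.0, 0.975, 0.222, 0.0]
ft_force: [2.6, 0.2, 1.5]
opening: 0.4
grip_force: 0.9
```

step_arm:
  plan:
    - [-5,0,0,0,0,0]
    - [-3,0,0,0,0,0]
    - [-2,0,0,0,0,0]
    - [0,0,0,0,0,0]
    - [4,0,0,0,0,0]
    - [4,0,0,0,0,0]
    - [0,0,0,0,0,0]

```text
time_s: 4.95
tool_pos: [354.8, -112.7, 36.5]
ee_rot: [0.0, 0.975, 0.222, 0.0]
ft_force: [-0.1, -0.0, -1.0]
opening: 0.4
grip_force: 0.0
```

step_arm:
  plan:
    - [0,0,10,0,0,0]
    - [0,0,15,0,0,0]
    - [0,0,25,0,0,0]
    - [0,0,35,0,0,0]
    - [0,0,30,0,0,0]
    - [0,0,0,0,0,0]

```text
time_s: 5.55
tool_pos: [356.1, -113.3, 155.3]
ee_rot: [0.002, 0.975, 0.222, 0.003]
ft_force: [0.2, -0.6, -0.7]
opening: 0.5
grip_force: 0.0
```

```bash
python3 - <<'E'
from h import *
for n in ("top","scene"): cv2.imwrite(f"pics/{n}2.png",imaging.read_camera(n))
s=manip.read_state(); print(s["time_s"],s["tool_pos"],s["ft_force"])
a=cv2.imread("pics/scene2.png")[150:350,250:500]; cv2.imwrite("pics/crop2.png",cv2.resize(a,None,fx=3,fy=3,interpolation=2))
E
```

```text
5.65 [ 354.23514004 -112.7115265   152.28046867] [ 0.12790365  0.14583275 -0.18827079]
```

View pics/crop2.png

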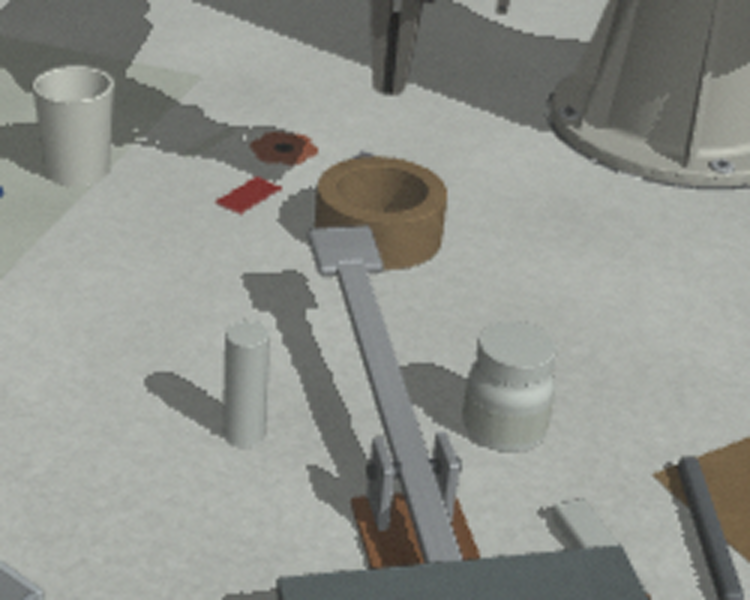

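View pics/top2.png

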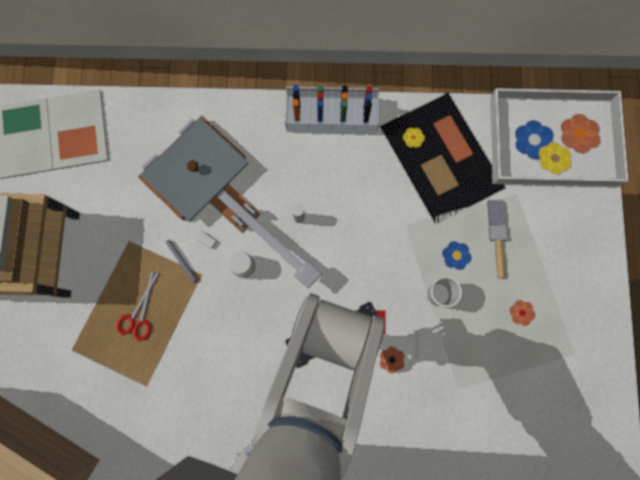

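The tape now stands well clear, about 55 mm beyond the paddle, and everything else is in place. Next I move over the paddle.

step_arm:
  plan:
    - [28,12,0,0,0,0]
    - [28,12,0,0,0,0]
    - [28,12,0,0,0,0]
    - [28,12,0,0,0,0]
    - [28,12,0,0,0,0]
    - [0,0,-20,0,0,0]
    - [0,0,-20,0,0,0]
    - [0,0,0,0,0,0]

```text
time_s: 6.45
tool_pos: [491.2, -52.2, 108.1]
ee_rot: [-0.001, 0.975, 0.222, -0.003]
ft_force: [-0.9, -0.7, 0.4]
opening: 0.1
grip_force: 0.0
```

step_arm:
  plan:
    - [0,0,-5,0,0,0]
    - [0,0,-5,0,0,0]
    - [0,0,-5,0,0,0]
    - [0,0,-5,0,0,0]
    - [0,0,-5,0,0,0]
    - [0,0,0,0,0,0]

```text
time_s: 7.05
tool_pos: [493.9, -53.2, 86.7]
ee_rot: [0.0, 0.975, 0.222, -0.0]
ft_force: [-2.1, -3.1, 7.3]
opening: 0.2
grip_force: 3.5
```

Contact is made at about 7 N. Now I press on down gently.

step_arm:
  plan:
    - [0,0,-5,0,0,0]
    - [0,0,-5,0,0,0]
    - [0,0,-5,0,0,0]
    - [0,0,-5,0,0,0]
    - [0,0,-5,0,0,0]
    - [0,0,-5,0,0,0]
    - [0,0,-4,0,0,0]
    - [0,0,-4,0,0,0]

```text
time_s: 7.85
tool_pos: [494.2, -53.1, 49.1]
ee_rot: [0.0, 0.975, 0.221, 0.0]
ft_force: [-2.7, -0.2, 8.3]
opening: 0.6
grip_force: 4.5
```

step_arm:
  plan:
    - [0,0,-1,0,0,0]
    - [0,0,-1,0,0,0]
    - [0,0,-1,0,0,0]
    - [0,0,0,0,0,0]
    - [0,0,0,0,0,0]

```text
time_s: 8.35
tool_pos: [494.3, -52.9, 46.3]
ee_rot: [0.0, 0.975, 0.222, 0.0]
ft_force: [-3.4, -1.1, 8.2]
opening: 0.6
grip_force: 4.2
```

step_arm:
  plan:
    - [0,0,-1,0,0,0]
    - [0,0,-1,0,0,0]
    - [0,0,-1,0,0,0]
    - [0,0,0,0,0,0]

```text
time_s: 8.75
tool_pos: [494.5, -52.8, 44.5]
ee_rot: [0.0, 0.975, 0.222, 0.001]
ft_force: [-7.8, -0.1, 27.0]
opening: 0.2
grip_force: 14.0
```

```bash
python3 - <<'E'
from h import *
a=imaging.read_camera("scene"); s=manip.read_state(); print(s["time_s"],s["tool_pos"],s["ft_force"])
cv2.imwrite("pics/s3.png",a)
E
```

```text
8.8 [494.52437256 -52.84552774  44.51494343] [-7.2751322  -0.13619526 28.33792884]
```

View pics/s3.png

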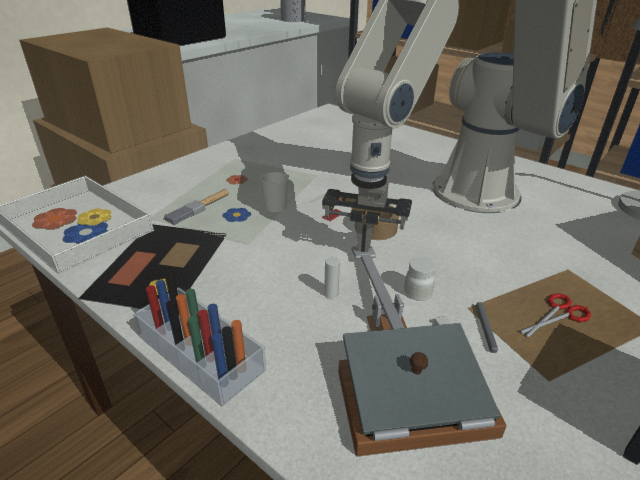

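The plate is tilted up, with its front edge now at row 325-335. The paddle at (365,252) is held on its stop under the fingertips, the tape is clear, and the other things haven't moved.

```bash
python3 -c "
from workcell import manip
print(manip.job_done())"
```

```text
the job is handed in; nothing more can be done
None
```

The job is handed in: I slid the tape about 55 mm clear of the paddle, and the fingertips are holding the paddle on its stop at about 28 N with the plate raised. The last picture shows nothing else moved.

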